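# Push the two pastry pans home on the counter rack

### The arm

A 7-joint arm with a two-finger parallel gripper is mounted at the origin on the work surface. World frame = base frame: x ahead of the robot, y to its left, z up, the work surface at z = 0. Lengths are in mm, angles in rad, forces in N, time in s.
With the tool pointing down it reaches from about 400 to 850 mm from the base axis. Payload 4.4 kg.
Tool frame: the origin (TCP) lies on the mounting face of the last link; the fingertips stand 199 mm ahead of it and the grasp point (between the pads) lies 180 mm ahead of it; z points along the fingers, y is the line along which they close (so a half turn about z gives the same grasp; the last joint's range is limited). The gripper opens to 94 mm and grips with 3 to 60 N. Pads are 16 mm wide; open, the fingers measure 119 mm over their backs; the gripper's body (75 mm by 177 mm) begins 78 mm behind the grasp point.
Start: joints at [-0.066, 0.628, 0.038, 1.517, -0.027, 0.996, -0.02], TCP at [650.012, 0.021, 404.678] pointing down, gripper open.
Joint ranges: [-3.06, 3.06], [-0.37, 2.12], [-1.25, 1.32], [0.18, 2.47], [-1.1, 4.24], [0.23, 1.98], [-2.94, 2.94]. Speed limits (rad/s): [2.57, 2.57, 3.14, 3.14, 3.14, 3.14, 3.14].

### API

Orientations are given as a unit quaternion [x, y, z, w].
In Python, from bench import sense, camera, camera_params, finish_job, cut_out, spot_point gives the robot as it stands.
- The arm moves only by the tool drive_tool, never from a script. Its argument "rows" is a list of rows, each a list of 7 numbers: the turn, a rotation vector about the world's x, y, z in units of 60 degrees (1.0 is 60 degrees), then the shift along the world's x, y, z in units of 0.3 m (1.0 is 0.3 m), then the opening, from -1 (shut) to 1 (fully open), so that 0 is half open. A call has 1 to 8 rows; each row shifts and turns the commanded pose from where the row before left it; what a row does not reach is not made up. A row lasts 1/10 s, in which the tool goes at most 50 mm and 8.59 degrees, less where a joint would pass 70% of its speed; a pose out of reach is approached as far as the arm can. A call with a number of a shift or a turn outside -1 to 1 is refused whole. A call with a gripper value outside its range is refused whole. The fingers move at their own pace and stop on an object; "newtons" is the grip in N (left out, the last holds). Time passes only in rows, so rows that do not move let the fingers close. It gives the time, the measured TCP pose, the force, the opening and the grip force at its end, in the units of the state.
- sense(): the state, without advancing time (a new reading comes with each control period).
- camera(name): name is "scene" or "side" or "wrist"; returns the picture (384x512x3 uint8, blue, green, red); there is no depth.
- camera_params(name): a dict with "vfov" (degrees; the focal length in pixels is half the picture's height over the tangent of half this angle, whatever the lens; pixels are square), "cx", "cy" (the principal point, pixels), "k1" (the pictures are not rectified: a ray, as slopes to the right and down, at radius r is drawn at 1 + k1 r^2 times it, then the intrinsics apply), "rvec" (rotation vector, rad) and "tvec" (3), from world to camera coordinates, as OpenCV has them. Camera axes: x right, y down, z forward; pixel columns grow to the right and rows downward; lengths in mm; the calibration is good to about 2 mm. A picture is of the moment at which its call begins: read the wrist's pose just before it. camera_params takes no time and is no camera call; for the wrist camera it gives the pose at the moment of the call.
- finish_job(): hands the job in; it is judged then, once.
Trained networks look in the newest picture that a camera, given by its name, has taken for a name from the list of things; names that differ only in an ending like _2 or _b are one class to them, and where a whole thing is asked for, a point or a joint stands for the part that bears it (a point fixed in the world has none). Each returns a list of dicts, best first, with "score" (0 to 1); they miss things now and then, are a little off and sometimes report something else, mostly with a low value. They report only what shows in the picture. A call takes as long as a camera call. They do not tell look-alikes from the thing itself.
- cut_out(camera, query): "region" (384x512 bool, what is visible of it) and "box" ([centre column, centre row, width, height] in pixels, round what is visible of it).
- spot_point(camera, query): "position" ([column, row] in pixels: a listed point, or the origin of a listed thing).
The state is a dict: "time": time; "qpos": joint angles; "joint_vel": joint speeds; "joint_efforts": joint torques, N m; "ee_pos": TCP position; "ee_rot": TCP orientation; "contact_force": force on the tool from outside, world axes, zero at the start; "moment": the same for the moment, N m; "opening": finger opening in mm; "gripper_force": force on a finger pad.
Only numpy, scipy, OpenCV 4.12 (cv2) and the standard library are available. Lean on these libraries where they do the work, as an engineer would, in place of code of your own. Each camera call takes 0.05 s, during which the arm holds its last target. There are 200 camera calls.

### The job

Both small baking pans on the top tier of the counter rack have been left sticking out over its front stops. With a fingertip against the front rim, push each pan straight back along its runners until you feel its front edge drop behind the stops and it lies flat in its place. Do not lift the pans, shift the rack, touch or upset the pastries, or disturb the other things on the counter, and take your hand clear at the end.

Things in the scene. Friction and masses are not known exactly. Their poses are not given: they have to be found in the camera images.
- rack: Steel counter rack, two tiers, two lanes side by side; 5 kg, loose on four rubber feet; 400 mm wide, 285 deep, 175 high at its tubular end hoops. Origin on the counter under its middle; x points from the open front (robot side) to the back, along the runners; y left, z up. The pan ledges of the top tier are 130 mm above the counter; the lower tier's contents reach 81 mm.
- left_lane (a point): Point midway between the two black pan stops of the left top lane, at ledge height, level with the stops' steep rear faces (rack x = -115, y = +91 mm). Each stop is 7 mm high with an 8 mm flat crest, on a 25 mm wide ledge along an upright web; webs are 178 mm apart and rise 26 mm; between the ledges the lane is open, 128 mm wide, down to the lower tier. Runners begin at x = -145 mm.
- right_lane (a point): The same point in the right lane (rack y = -91 mm). Behind each lane a rigid bar with its front face at rack x = +134 mm ends the travel; pushing on against it shoves the rack, which slides at about 30 to 40 N. Home: pan flat on the ledges between stops and bar, with 8 mm of play: pan origin at rack x = +3 to +11 mm, within 4 mm of mid-lane, underside 130 mm high.
- pie_pan: Aluminium sheet pan with 2 pies; 246 x 170 mm over its rim, underside 236 (x) x 160 (y), 25 high, wall 3, floor 4 mm, about 0.25 kg empty. In either lane. Origin: centre of its underside; x to the back, y left, z up. It starts with its front edge 45 to 90 mm in front of the stops' rear faces, resting on the stops and its rear edge, leaning back 0.04 rad. It slides at a push of 2 to 5 N.
- pie_pan_front (a point): Frontmost point of the pie pan's front rim, mid-width, at the upper edge. The rim is 6 mm deep and stands 5 mm proud of the upright front wall below it. It is 161 mm or more above the counter while the pan still rides on the stops; once past them the front edge falls 7 mm and it is at 155 mm.
- tart_pan: A second pan, the same as pie_pan in every size, with 3 small tarts in it; it is in the other lane.
- tart_pan_front (a point): Middle of the front rim of the tart pan, like pie_pan_front.
- pie0: Custard pie in a foil tin, 96 mm across, 37 mm high, 0.16 kg, loose in the pie pan. Origin at the centre of its underside, z up.
- pie1: Second pie, the same.
- tart0: Small brown tart in a foil tin, 64 mm across, 31 mm high, 0.08 kg, loose in the tart pan. Origin at the centre of its underside, z up.
- tart1: Second tart, the same.
- tart2: Third tart, the same.
- dredger: Bystander: steel sugar dredger, 69 mm across, 95 mm high, standing on the counter left of the rack. Origin at the centre of its underside.
- jam: Bystander: amber jam jar with red cap, 64 mm across, 85 mm high, left of the rack. Origin at the centre of its underside.
- tins: Bystander: stack of empty foil tins, 104 mm across, 50 mm high, right of the rack. Origin at the centre of its underside.
Things that resemble listed ones, but are neither listed nor needed, are in the scene too. What is shaped like the pie0 but green is not meant. Leave any pink look-alike of the pie1 alone.

How it is judged:
By the outcome, as a careful person would: the job done as asked, in the order asked, and still so for the second after the job is handed in, with the robot touching nothing.
It also fails if it takes over 54 s, if anything falls off the work surface, if the arm or the gripper's body presses on something with over 40 N, if the wrist force passes 120 N, or if a joint passes its speed limit or range.

## Working session

There is one attempt and no reset: what is moved stays moved. The work goes in short steps, Python scripts to look and compute and a tool call to move; the robot and the scene stay as the last step left them, time stands still between calls to the robot, and variables do not carry over. Pictures are saved under pics/ and viewed, at most 10 in all, crops included, and the job is handed in when it is done.

Besides the shell and the picture viewer there is one more tool, called after "Request:" as a command line: name --pt "numbers of a row" for each row, then --argument value for the rest. drive_tool: Moves the arm, as the interface text tells. Its arguments: {"type":"object","properties":{"rows":{"type":"array"},"newtons":{"type":"number"}},"required":["rows"]}

```bash
mkdir -p pics
cat > h.py <<'E'
import numpy as np, cv2
from bench import *
def cam(n):
    p=camera_params(n);f=192/np.tan(np.radians(p['vfov'])/2)
    K=np.array([[f,0,p['cx']],[0,f,p['cy']],[0,0,1.]]);d=np.array([p['k1'],0,0,0,0.])
    return K,d,np.array(p['rvec'],float),np.array(p['tvec'],float)
def at_z(c,px,z):
    K,d,r,t=c;u=cv2.undistortPoints(np.array([[px]],float),K,d)[0,0]
    R=cv2.Rodrigues(r)[0];o=-R.T@t;v=R.T@np.array([u[0],u[1],1]);return o+v*(z-o[2])/v[2]
def tri(cs,pxs):
    A=np.zeros((3,3));b=np.zeros(3)
    for c,px in zip(cs,pxs):
        K,d,r,t=c;u=cv2.undistortPoints(np.array([[px]],float),K,d)[0,0]
        R=cv2.Rodrigues(r)[0];o=-R.T@t;v=R.T@np.array([u[0],u[1],1]);v/=np.linalg.norm(v)
        P=np.eye(3)-np.outer(v,v);A+=P;b+=P@o
    return np.linalg.solve(A,b)
def proj(c,X):
    return cv2.projectPoints(np.array(X,float).reshape(-1,1,3),c[2],c[3],c[0],c[1])[0][:,0]
E
python3 - <<'E'
from h import *
np.set_printoptions(precision=1,suppress=True)
ims=[]
for n in ['scene','side','wrist']:
    im=camera(n);cv2.imwrite(f'pics/{n}0.png',im);c=cam(n)
    R=cv2.Rodrigues(c[2])[0];print(n,'campos',-R.T@c[3],'fwd',R[2])
    for q,z in [('left_lane',130),('right_lane',130),('pie_pan_front',162),('tart_pan_front',162),('rack',0)]:
        for s in spot_point(n,q)[:2]: print(n,q,round(s['score'],2),np.array(s['position']),at_z(c,s['position'],z))
s=sense();print(s['time'],s['ee_rot'],s['contact_force'])
E
python3 -c "
import cv2,numpy as np
a=[cv2.imread(f'pics/{n}0.png') for n in('scene','side')]
cv2.imwrite('pics/a.png',cv2.resize(a[0],(800,600)));cv2.imwrite('pics/b.png',cv2.resize(a[1],(800,600)))"
```

```text
scene campos [1084.  -690.3 1498. ] fwd [-0.3  0.4 -0.9]
scene left_lane 0.21 [202.4 197. ] [ 465.8 -151.6  130. ]
scene pie_pan_front 0.76 [204.7 196.4] [ 484.7 -158.3  162. ]
scene pie_pan_front 0.51 [285.8 187.8] [670.9  15.6 162. ]
scene tart_pan_front 0.64 [240.4 158.4] [488.   21.3 162. ]
scene rack 0.59 [264.8 230.5] [658.7 -77.9   0. ]
scene rack 0.37 [264.1 179.1] [538.   85.7   0. ]
side campos [205.6 588.2 766.1] fwd [ 0.4 -0.6 -0.7]
side right_lane 0.72 [288.2 167.9] [ 543.9 -159.9  130. ]
side pie_pan_front 0.7 [260.5 202.2] [521.8  26.8 162. ]
side pie_pan_front 0.68 [309.4 165.6] [ 484.5 -160.4  162. ]
side tart_pan_front 0.62 [275.3 203.7] [490.2  13.  162. ]
wrist campos [650.3  66.6 384.5] fwd [ 0.  -0.2 -1. ]
wrist right_lane 0.54 [270.9 346.2] [ 668.5 -159.9  130. ]
wrist tart_pan_front 0.88 [ 33.3 172.6] [480.6  23.7 162. ]
0.9 [ 0.7  0.7  0.  -0. ] [-0.2 -0.2 -0.8]
```

View pics/a.png

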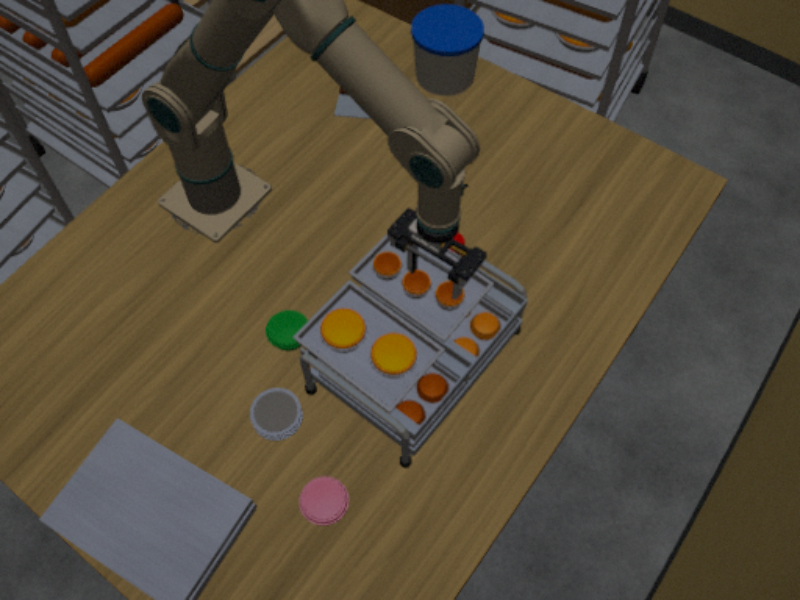

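View pics/b.png

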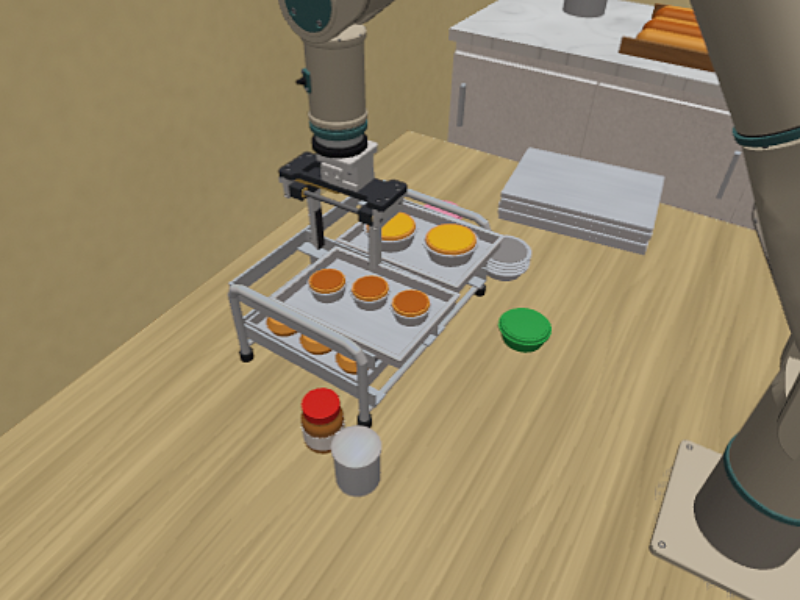

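The scene picture shows tarts in the left lane and pies in the right lane. The tart pan front is near scene px (240,158) and the pie pan front near (205,196). The green bowl (scene ~(184,211)) stands in front of the rack, and the jam and dredger are left of it. I'll zoom in to get the corners.

Run:
```python
import cv2
for n,(x,y,w,h),k in [('scene',(185,145,160,150),4),('side',(145,110,200,150),4)]:
    im=cv2.imread(f'pics/{n}0.png')[y:y+h,x:x+w]
    im=cv2.resize(im,None,fx=k,fy=k,interpolation=cv2.INTER_CUBIC)
    for i in range(0,w,20): cv2.putText(im,str(x+i),(i*k,10),0,.35,(0,255,255),1);cv2.line(im,(i*k,12),(i*k,18),(0,255,255),1)
    for i in range(0,h,20): cv2.putText(im,str(y+i),(0,i*k+4),0,.35,(0,255,255),1);cv2.line(im,(24,i*k),(30,i*k),(0,255,255),1)
    cv2.imwrite(f'pics/z_{n}.png',im)
```

```text
(no output)
```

View pics/z_scene.png

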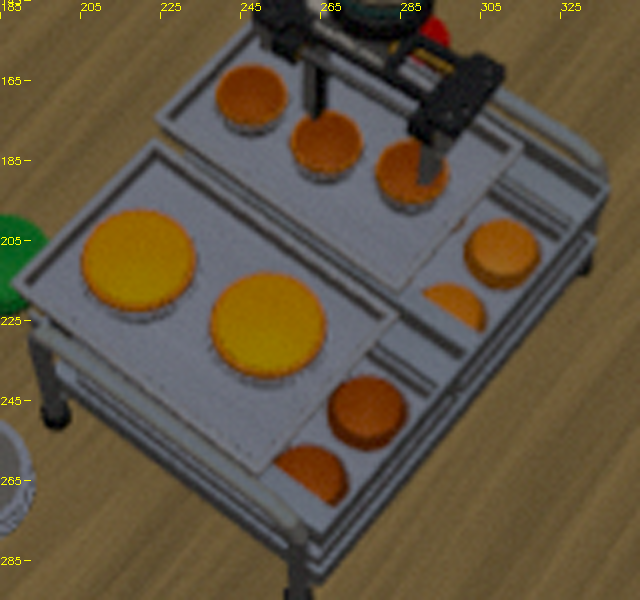

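View pics/z_side.png

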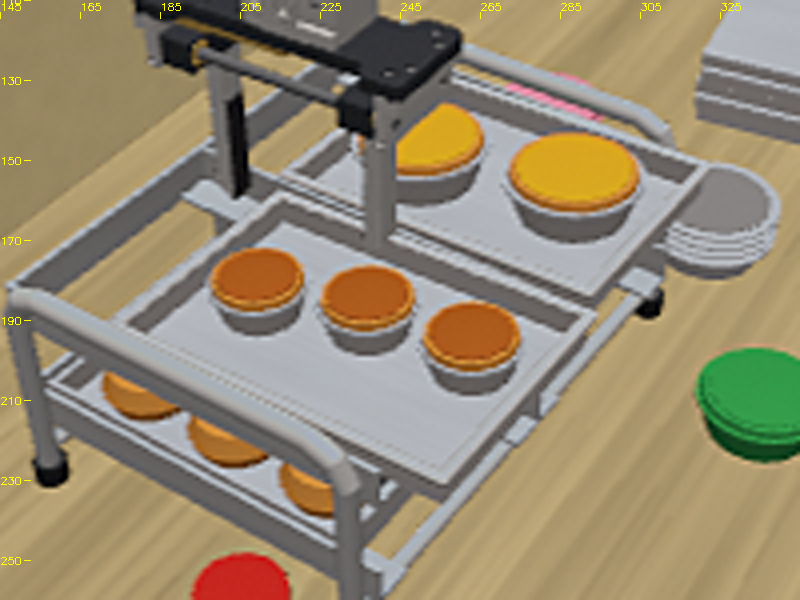

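Pixel picks from the crops. Scene pie pan corners: (223,181), (188.5,216), (284.5,224), (250,263). Scene tart pan corners: (225,174.5), (285.5,217.5), (316,182). The side view shows both front edges clearly.

Run:
```python
from h import *
from scipy.optimize import least_squares
np.set_printoptions(precision=1,suppress=True)
cs={'scene':cam('scene'),'side':cam('side')}
F,B,L,Rr=-123,123,85,-85
P={'pie':{'scene':[(F,L,223,180.8),(F,Rr,188.5,216.3),(B,L,284.5,224.3),(B,Rr,250,263.3)],'side':[(F,Rr,322,150.5),(F,L,292.5,185.5)]},
'tart':{'scene':[(F,Rr,225,174.5),(B,Rr,285.5,217.5),(B,L,315.8,181.8)],'side':[(F,Rr,294.3,188.3),(F,L,256.8,231.8),(B,Rr,215.8,158)]}}
for n,D in P.items():
    def res(p):
        x,y,a=p;o=[]
        for k,l in D.items():
            for (u,v,c,r) in l:
                X=[x+u*np.cos(a)-v*np.sin(a),y+u*np.sin(a)+v*np.cos(a),159-0.04*u]
                o+=list(proj(cs[k],X)[0]-[c,r])
        return o
    s=least_squares(res,[610,0,0]);x,y,a=s.x
    print(n,s.x[:2],'yaw %.3f'%a,'front',x-123*np.cos(a),y-123*np.sin(a),'res',np.array(s.fun))
for q in [((188.5,216.3),(322,150.5)),((223,180.8),(292.5,185.5)),((225,174.5),(294.3,188.3)),((285.5,217.5),(215.8,158))]:
    print(tri([cs['scene'],cs['side']],q))
# rack hoop tubes top
print('scene hoop R', at_z(cs['scene'],(190+6,145+330/4),170), at_z(cs['scene'],(185+290/4,145+515/4),170))
print('side hoop L', at_z(cs['side'],(145+30/4,110+295/4),172), at_z(cs['side'],(145+340/4,110+470/4),172))
```

```text
pie [ 611.  -163.3] yaw -0.044 front 488.1661961614994 -157.9524877892722 res [ 0.4 -2.3 -1.5 -0.9  0.8 -1.3 -0.2  0.5  0.3 -1.1 -0.8 -3.1]
tart [603.9  20.8] yaw -0.042 front 480.9992181149854 25.98473171116768 res [-2.4 -1.3 -1.4 -0.5  0.4 -1.8  0.  -0.6 -1.3 -1.1 -1.6 -1.5]
[ 486.4 -241.9  159.9]
[490.7 -75.7 152.5]
[481.3 -58.2 160.2]
[723.  -68.7 149.8]
scene hoop R [ 535.4 -260.2  170. ] [ 770.  -270.3  170. ]
side hoop L [768.7 117.1 172. ] [531.7 137.9 172. ]
```

Both pans have yaw of about -0.043. The tart front rim is at about (481,26) and the pie front at about (488,-158). Lane spacing comes out at 183 mm, which agrees with the given 182. Next I'll retreat in front of the tart pan with the fingers shut.

Request:
drive_tool --pt "0 0 -0.008 -0.138 0.018 0 -1" --pt "0 0 -0.008 -0.138 0.018 0 -1" --pt "0 0 -0.008 -0.138 0.018 0 -1" --pt "0 0 -0.008 -0.138 0.018 0 -1" --pt "0 0 -0.009 -0.138 0.018 0 -1" --pt "0 0 0 0 0 -0.1 -1" --pt "0 0 0 0 0 -0.1 -1" --pt "0 0 0 0 0 0 -1" --newtons 40

```text
time: 1.7
ee_pos: [441.7, 27.0, 342.7]
ee_rot: [0.722, 0.692, -0.002, -0.002]
contact_force: [-0.6, -0.2, -0.0]
opening: 33.2
gripper_force: 0.0
```

Request:
drive_tool --pt "0 0 0 0 0 0 -1" --pt "0 0 0 0 0 0 -1" --pt "0 0 0 0.02 -0.001 0 -1" --pt "0 0 0 0.02 -0.001 0 -1"

```text
time: 2.1
ee_pos: [455.9, 26.4, 345.6]
ee_rot: [0.722, 0.692, 0.001, 0.001]
contact_force: [0.2, 0.2, 0.7]
opening: 2.0
gripper_force: 0.0
```

Run:
```python
from h import *
print(sense()['opening'],sense()['ee_pos'])
a=camera('side')[150:300,220:380];b=camera('wrist')
a=cv2.resize(a,(400,375),interpolation=cv2.INTER_CUBIC);b=cv2.resize(b,(400,300))
o=np.zeros((375,800,3),np.uint8);o[:,:400]=a;o[:300,400:]=b;cv2.imwrite('pics/c.png',o)
```

```text
2.008745185277924 [455.94114094  26.37163735 345.56365492]
```

View pics/c.png

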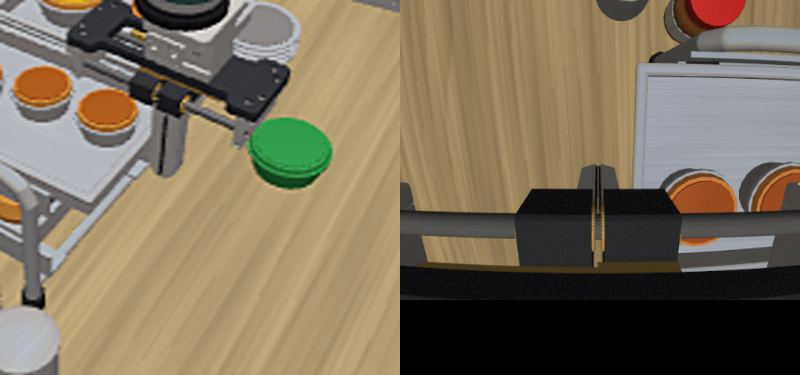

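The fingers are closed, short of the pan, with the tip clear of the green bowl. In the wrist view the pan's front-left corner is at about px (305,83).

```bash
python3 -c "
from h import *
c=cam('wrist');print(at_z(c,(305,83),163),at_z(c,(303,230),163), sense()['ee_pos'])"
```

```text
[487.13695608 106.91581279 163.        ] [485.60971327  27.24045454 163.        ] [456.36961588  26.38974291 345.24760206]
```

Request:
drive_tool --pt "0 0 0 0.013 -0.0006 0 -1" --pt "0 0 0 0.01 -0.0004 0 -1" --pt "0 0 0 0.01 -0.0004 0 -1"

```text
time: 2.5
ee_pos: [465.2, 26.0, 344.7]
ee_rot: [0.722, 0.692, -0.0, -0.0]
contact_force: [-0.8, 0.9, -0.1]
opening: 0.4
gripper_force: 0.0
```

Request:
drive_tool --pt "0 0 0 0.013 -0.003 0 -1" --pt "0 0 0 0.013 -0.003 0 -1" --pt "0 0 0 0.013 -0.0006 0 -1" --pt "0 0 0 0.013 -0.0006 0 -1"

```text
time: 2.9
ee_pos: [479.7, 23.8, 344.3]
ee_rot: [0.722, 0.692, -0.001, -0.001]
contact_force: [-1.8, -0.5, -2.5]
opening: 0.6
gripper_force: 0.9
```

Request:
drive_tool --pt "0 0 0 0.012 -0.0005 0 -1" --pt "0 0 0 0.012 -0.0005 0 -1" --pt "0 0 0 0.012 -0.0005 0 -1" --pt "0 0 0 0.012 -0.0005 0 -1" --pt "0 0 0 0.012 -0.0005 0 -1" --pt "0 0 0 0.012 -0.0005 0 -1"

```text
time: 3.5
ee_pos: [502.4, 23.0, 344.6]
ee_rot: [0.722, 0.692, 0.0, -0.0]
contact_force: [-1.7, 0.6, -2.0]
opening: 0.5
gripper_force: 0.8
```

Run:
```python
from h import *
print(sense()['contact_force'],sense()['ee_pos'],sense()['opening'])
a=camera('side')[130:280,200:360];b=camera('scene')[140:290,180:340]
a=cv2.resize(a,(400,375),interpolation=cv2.INTER_CUBIC);b=cv2.resize(b,(400,375),interpolation=cv2.INTER_CUBIC)
cv2.imwrite('pics/d.png',np.hstack([a,b]))
```

```text
[-1.71829213  0.59042352 -2.01528276] [502.42128248  22.95000015 344.64575287] 0.45718246903572407
```

View pics/d.png

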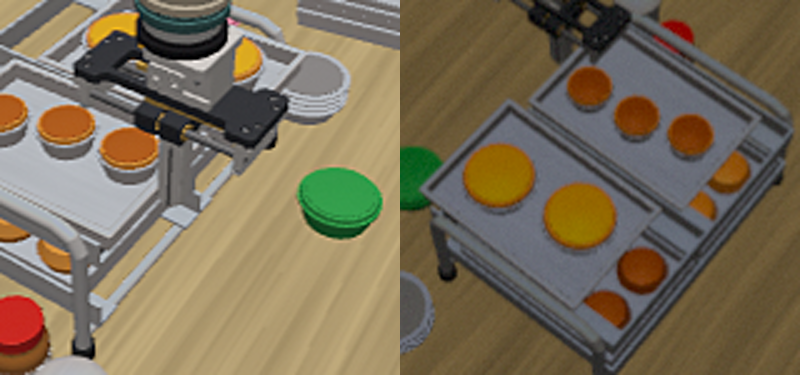

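The pan slides with light force. The scene view shows it moved back and the pastries stand upright. I'll continue.

Request:
drive_tool --pt "0 0 0 0.012 -0.0005 0 -1" --pt "0 0 0 0.012 -0.0005 0 -1" --pt "0 0 0 0.012 -0.0005 0 -1" --pt "0 0 0 0.012 -0.0005 0 -1"

```text
time: 4.0
ee_pos: [517.0, 22.3, 344.6]
ee_rot: [0.722, 0.692, 0.0, 0.0]
contact_force: [-2.2, -0.0, -1.6]
opening: 0.5
gripper_force: 0.9
```

Run:
```python
from h import *
np.set_printoptions(precision=1,suppress=True)
camera('scene');c=cam('scene')
for q,z in [('left_lane',130),('right_lane',130),('rack',0),('tart_pan_front',160),('tart_pan',134)]:
    for s in spot_point('scene',q)[:2]: print(q,round(s['score'],2),at_z(c,s['position'],z))
camera('side');c=cam('side')
for q,z in [('left_lane',130),('right_lane',130),('rack',0),('tart_pan_front',160),('tart_pan',134)]:
    for s in spot_point('side',q)[:2]: print(q,round(s['score'],2),at_z(c,s['position'],z))
```

```text
right_lane 0.33 [ 655.3 -151.5  130. ]
rack 0.72 [656.8 -70.    0. ]
tart_pan_front 0.74 [518.9  27.8 160. ]
tart_pan 0.66 [651.3  16.9 134. ]
tart_pan 0.33 [659.   -4.6 134. ]
left_lane 0.63 [548.3  27.8 130. ]
rack 0.89 [657.1 -76.4   0. ]
tart_pan_front 0.59 [526.9  18.1 160. ]
tart_pan 0.81 [646.   23.4 134. ]
```

Rack origin is about (657,-73), so the tart pan's home rim should be at x≈541–549. That leaves about 12–18 mm to go, so I'll slow down.

Request:
drive_tool --pt "0 0 0 0.008 -0.0003 0 -1" --pt "0 0 0 0.008 -0.0003 0 -1" --pt "0 0 0 0.008 -0.0003 0 -1"

```text
time: 4.9
ee_pos: [521.9, 22.1, 344.4]
ee_rot: [0.722, 0.692, -0.002, -0.002]
contact_force: [-6.5, 0.3, 4.9]
opening: 0.1
gripper_force: 3.0
```

Request:
drive_tool --pt "0 0 0 0.007 -0.0003 0 -1" --pt "0 0 0 0.007 -0.0003 0 -1"

```text
time: 5.1
ee_pos: [527.5, 21.9, 344.3]
ee_rot: [0.722, 0.692, -0.001, -0.001]
contact_force: [-2.3, -0.6, -1.7]
opening: 0.3
gripper_force: 0.9
```

Request:
drive_tool --pt "0 0 0 0.006 -0.0003 0 -1"

```text
time: 5.2
ee_pos: [529.8, 21.8, 344.4]
ee_rot: [0.722, 0.692, -0.0, -0.0]
contact_force: [-1.1, -0.1, -1.7]
opening: 0.3
gripper_force: 0.9
```

Request:
drive_tool --pt "0 0 0 0.006 -0.0003 0 -1"

```text
time: 5.3
ee_pos: [531.7, 21.7, 344.4]
ee_rot: [0.722, 0.692, -0.0, -0.0]
contact_force: [-1.6, 1.0, -0.5]
opening: 0.8
gripper_force: 0.9
```

Request:
drive_tool --pt "0 0 0 0.006 -0.0003 0 -1"

```text
time: 5.4
ee_pos: [533.5, 21.6, 344.5]
ee_rot: [0.722, 0.692, -0.0, -0.0]
contact_force: [-2.0, -0.1, -0.6]
opening: 0.6
gripper_force: 0.9
```

Run:
```python
from h import *
print(sense()['contact_force'],sense()['ee_pos'],sense()['opening'])
a=camera('side')[150:240,220:316];b=camera('scene')[140:290,180:340]
a=cv2.resize(a,(400,375),interpolation=cv2.INTER_CUBIC);b=cv2.resize(b,(400,375),interpolation=cv2.INTER_CUBIC)
cv2.imwrite('pics/e.png',np.hstack([a,b]))
```

```text
[-2.04232722 -0.10954008 -0.61157729] [533.49607779  21.62342323 344.48283981] 0.6455469373965826
```

View pics/e.png

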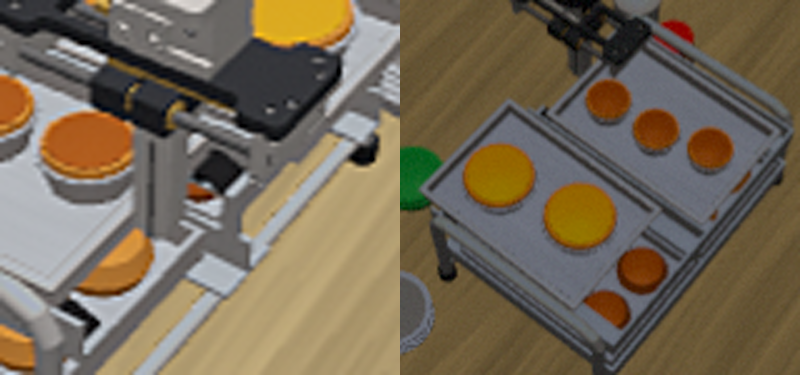

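The side view shows black stops at px ~(272,191) and ~(239,226), with the pan's front edge now just about at them. I'll check the geometry.

Run:
```python
from h import *
np.set_printoptions(precision=1,suppress=True)
c=cam('side');w=lambda a,b:(220+a*.24,150+b*.24)
for n,p,z in [('Rstop top front',w(238,162),137),('Rstop top rear',w(205,150),137),('Lstop front',w(98,320),137),('Lstop rear',w(68,303),137),('pan FL rim hi',w(47,292),161),('pan FL rim lo',w(47,292),155)]: print(n,at_z(c,p,z))
```

```text
Rstop top front [524.3 -60.7 137. ]
Rstop top rear [546.7 -59.8 137. ]
Lstop front [526.2  93.6 137. ]
Lstop rear [547.   91.5 137. ]
pan FL rim hi [547.8 109.6 161. ]
pan FL rim lo [551.2 104.8 155. ]
```

Request:
drive_tool --pt "0 0 0 0.005 -0.0002 0 -1" --pt "0 0 0 0.005 -0.0002 0 -1"

```text
time: 5.7
ee_pos: [536.3, 21.5, 344.7]
ee_rot: [0.722, 0.692, -0.0, -0.0]
contact_force: [-3.1, 0.8, 0.4]
opening: 0.5
gripper_force: 1.4
```

Request:
drive_tool --pt "0 0 0 0.005 -0.0002 0 -1"

```text
time: 5.8
ee_pos: [537.6, 21.5, 344.7]
ee_rot: [0.722, 0.692, -0.0, -0.0]
contact_force: [-2.9, 0.1, 0.1]
opening: 0.3
gripper_force: 1.5
```

Request:
drive_tool --pt "0 0 0 0.005 -0.0002 0 -1"

```text
time: 5.9
ee_pos: [539.2, 21.4, 344.7]
ee_rot: [0.722, 0.692, -0.0, -0.0]
contact_force: [-2.5, 0.2, -0.6]
opening: 0.6
gripper_force: 1.5
```

Request:
drive_tool --pt "0 0 0 0.005 -0.0002 0 -1"

```text
time: 6.0
ee_pos: [540.8, 21.4, 344.7]
ee_rot: [0.722, 0.692, -0.0, -0.0]
contact_force: [-3.9, 1.2, 0.8]
opening: 0.8
gripper_force: 1.5
```

Request:
drive_tool --pt "0 0 0 0.005 -0.0002 0 -1"

```text
time: 6.1
ee_pos: [542.1, 21.3, 344.6]
ee_rot: [0.722, 0.692, -0.0, -0.0]
contact_force: [-5.9, 0.5, 1.1]
opening: 0.6
gripper_force: 2.9
```

Request:
drive_tool --pt "0 0 0 0.004 -0.0002 0 -1"

```text
time: 6.2
ee_pos: [542.6, 21.2, 344.5]
ee_rot: [0.722, 0.692, -0.001, -0.001]
contact_force: [-7.6, 1.4, 3.1]
opening: 0.2
gripper_force: 3.9
```

Run:
```python
from h import *
print(sense()['contact_force'],sense()['ee_pos'],sense()['opening'])
a=camera('side')[150:240,190:286];b=camera('scene')[140:230,220:316]
a=cv2.resize(a,(400,375),interpolation=cv2.INTER_CUBIC);b=cv2.resize(b,(400,375),interpolation=cv2.INTER_CUBIC)
cv2.imwrite('pics/f.png',np.hstack([a,b]))
```

```text
[-7.56613011  1.39300052  3.07996862] [542.59379556  21.24414645 344.5119491 ] 0.2114084605952985
```

View pics/f.png

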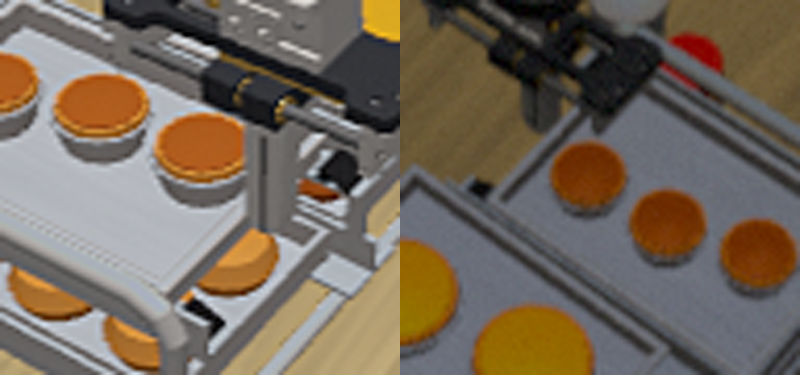

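Resistance rises at about the travel predicted for the bar. I'll back off now and check that the pan has dropped.

Request:
drive_tool --pt "0 0 0 -0.01 0.0004 0 -1" --pt "0 0 0 -0.04 0.0017 0 -1" --pt "0 0 0 -0.15 0.006 0 -1" --pt "0 0 0 -0.15 0.006 0 -1"

```text
time: 6.7
ee_pos: [439.0, 25.5, 345.0]
ee_rot: [0.722, 0.692, 0.002, 0.002]
contact_force: [0.1, 1.1, 0.2]
opening: 0.3
gripper_force: 0.0
```

Run:
```python
from h import *
print(sense()['contact_force'],sense()['ee_pos'])
a=camera('side');b=camera('scene')
cv2.imwrite('pics/g_side.png',a);cv2.imwrite('pics/g_scene.png',b)
a=cv2.resize(a[150:240,190:286],(400,375),interpolation=cv2.INTER_CUBIC);b=cv2.resize(b[140:230,230:326],(400,375),interpolation=cv2.INTER_CUBIC)
cv2.imwrite('pics/g.png',np.hstack([a,b]))
```

```text
[0.07779995 1.11617597 0.24882331] [438.989678    25.45106369 344.96308607]
```

View pics/g.png

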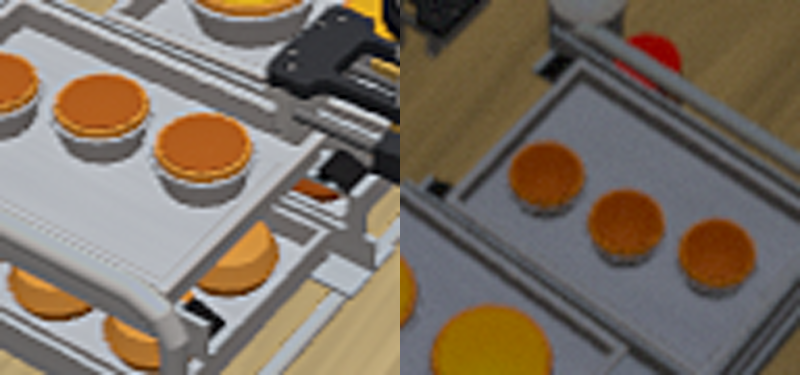

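The tart pan now sits with the black stops in front of its rim. Its front corners are at side px ~(229,222) and (268,182), and scene px ~(273,155) and (241.5,186). I'll triangulate the height.

Run:
```python
from h import *
from scipy.optimize import least_squares
np.set_printoptions(precision=1,suppress=True)
S=[cam('scene'),cam('side')]
FL=((273.2,154.9),(190+163*.24,150+303*.24));FR=((241.5,186.1),(190+325*.24,150+136*.24))
print(tri(S,FL),tri(S,FR))
for z in (155,162): print(z,[at_z(c,p,z) for c,p in zip(S,FL)],[at_z(c,p,z) for c,p in zip(S,FR)])
# before
print('before (z~163)',tri(S,((225,174.5),(294.3,188.3))))
```

```text
[558.3 105.6 143.3] [549.3 -55.7 149.9]
155 [array([563.7,  99.4, 155. ]), array([550.7, 114.1, 155. ])] [array([552. , -57.7, 155. ]), array([545.8, -50.8, 155. ])]
162 [array([566.5,  95.2, 162. ]), array([546.8, 119.5, 162. ])] [array([554.8, -61. , 162. ]), array([541.9, -43.5, 162. ])]
before (z~163) [481.3 -58.2 160.2]
```

FR rim height fell from 160 to 150 mm and x is about 549, so the pan has dropped and is home. Now the pie pan: by lane offset, bar contact should come at TCP x≈535, with the drop near 527.

Request:
drive_tool --pt "0 0 0 0 -0.15 0 -1" --pt "0 0 0 0 -0.15 0 -1" --pt "0 0 0 0 -0.15 0 -1" --pt "0 0 0 0 -0.15 0 -1" --pt "0 0 0 0.05 -0.002 0 -1" --pt "0 0 0 0.04 -0.002 0 -1" --pt "0 0 0 0 0 0 -1"

```text
time: 7.5
ee_pos: [468.1, -155.3, 345.0]
ee_rot: [0.721, 0.692, 0.001, 0.002]
contact_force: [-0.9, 0.5, 0.2]
opening: 0.7
gripper_force: 0.0
```

Request:
drive_tool --pt "0 0 0 0.013 -0.0006 0 -1" --pt "0 0 0 0.013 -0.0006 0 -1" --pt "0 0 0 0.013 -0.0006 0 -1" --pt "0 0 0 0.013 -0.0006 0 -1" --pt "0 0 0 0.013 -0.0006 0 -1"

```text
time: 8.0
ee_pos: [483.2, -156.1, 344.2]
ee_rot: [0.722, 0.692, -0.002, -0.002]
contact_force: [-2.4, 0.1, -0.1]
opening: 0.6
gripper_force: 1.7
```

Contact. Pushing on.

Request:
drive_tool --pt "0 0 0 0.012 -0.0005 0 -1" --pt "0 0 0 0.012 -0.0005 0 -1" --pt "0 0 0 0.012 -0.0005 0 -1" --pt "0 0 0 0.012 -0.0005 0 -1" --pt "0 0 0 0.012 -0.0005 0 -1"

```text
time: 8.5
ee_pos: [503.3, -157.4, 344.5]
ee_rot: [0.722, 0.692, -0.0, -0.0]
contact_force: [-2.5, 1.7, -2.9]
opening: 0.5
gripper_force: 1.2
```

Request:
drive_tool --pt "0 0 0 0.01 -0.0004 0 -1" --pt "0 0 0 0.01 -0.0004 0 -1" --pt "0 0 0 0.01 -0.0004 0 -1" --pt "0 0 0 0.01 -0.0004 0 -1"

```text
time: 8.9
ee_pos: [515.2, -157.9, 344.7]
ee_rot: [0.722, 0.692, -0.0, -0.0]
contact_force: [-2.9, -0.8, -1.1]
opening: 0.8
gripper_force: 1.3
```

Request:
drive_tool --pt "0 0 0 0.007 -0.0003 0 -1" --pt "0 0 0 0.007 -0.0003 0 -1" --pt "0 0 0 0.007 -0.0003 0 -1"

```text
time: 9.2
ee_pos: [521.4, -158.2, 344.7]
ee_rot: [0.722, 0.692, -0.0, -0.0]
contact_force: [-2.2, 2.1, -2.5]
opening: 0.3
gripper_force: 1.2
```

Request:
drive_tool --pt "0 0 0 0.006 -0.0003 0 -1" --pt "0 0 0 0.006 -0.0003 0 -1"

```text
time: 9.4
ee_pos: [525.0, -158.4, 344.7]
ee_rot: [0.722, 0.692, 0.0, -0.0]
contact_force: [-2.7, -0.0, -1.1]
opening: 0.7
gripper_force: 1.2
```

Request:
drive_tool --pt "0 0 0 0.005 -0.0002 0 -1" --pt "0 0 0 0.005 -0.0002 0 -1"

```text
time: 9.6
ee_pos: [527.9, -158.5, 344.8]
ee_rot: [0.722, 0.692, -0.0, -0.0]
contact_force: [-3.9, 0.5, -0.1]
opening: 0.5
gripper_force: 2.0
```

Request:
drive_tool --pt "0 0 0 0.005 -0.0002 0 -1"

```text
time: 9.7
ee_pos: [529.1, -158.6, 344.7]
ee_rot: [0.722, 0.692, -0.0, -0.001]
contact_force: [-4.2, 0.6, 1.3]
opening: 0.6
gripper_force: 2.3
```

Request:
drive_tool --pt "0 0 0 0.005 -0.0002 0 -1"

```text
time: 9.8
ee_pos: [530.6, -158.7, 344.8]
ee_rot: [0.722, 0.692, -0.0, -0.0]
contact_force: [-4.6, 1.8, 1.3]
opening: 0.5
gripper_force: 2.3
```

The force step at x≈527 (2.5→4 N, with fz changing sign) matches the tart pan's drop. One more small step, then I'll retreat clear and check.

Request:
drive_tool --pt "0 0 0 0.005 -0.0002 0 -1"

```text
time: 9.9
ee_pos: [532.3, -158.7, 344.7]
ee_rot: [0.722, 0.692, -0.0, -0.0]
contact_force: [-3.8, 0.2, 2.0]
opening: 0.7
gripper_force: 2.3
```

Request:
drive_tool --pt "0 0 0 -0.01 0.0004 0 -1" --pt "0 0 0 -0.04 0.0017 0 -1" --pt "0 0 0 -0.15 0.006 0 -1" --pt "0 0 0 -0.15 0.006 0 -1" --pt "0 0 0 0 0 0.15 -1" --pt "0 0 0 0 0 0.15 -1" --pt "0 0 0 0 0 0 -1"

```text
time: 10.6
ee_pos: [429.8, -155.1, 440.3]
ee_rot: [0.722, 0.692, 0.004, 0.007]
contact_force: [1.5, -0.4, -0.4]
opening: 0.3
gripper_force: 0.0
```

Run:
```python
from h import *
print(sense()['contact_force'],sense()['ee_pos'])
a=camera('side');b=camera('scene')
cv2.imwrite('pics/k_side.png',a);cv2.imwrite('pics/k_scene.png',b)
a=cv2.resize(a[115:265,180:340],(400,375),interpolation=cv2.INTER_CUBIC);b=cv2.resize(b[140:290,190:350],(400,375),interpolation=cv2.INTER_CUBIC)
cv2.imwrite('pics/k.png',np.hstack([a,b]))
```

```text
[ 1.46341313 -0.40066235 -0.35361116] [ 429.79437872 -155.12454844  440.31361871]
```

View pics/k.png

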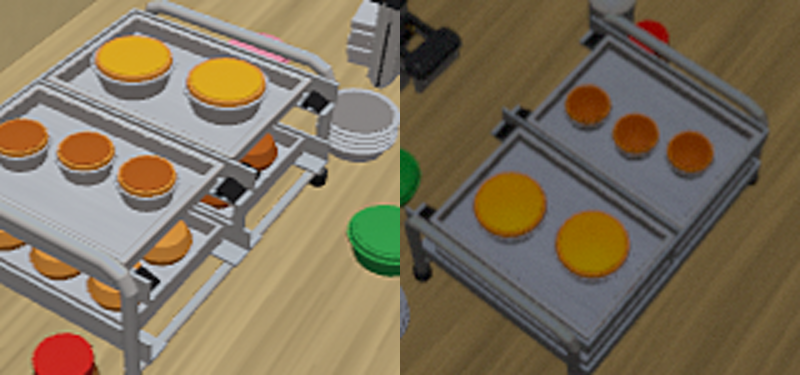

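Both pans lie flat behind the visible black stops with their front edges in line. The pastries are upright, the hand is clear and forces stayed below 8 N. Handing in.

```bash
python3 -c "
from bench import finish_job
print(finish_job())"
```

```text
the job is handed in; nothing more can be done
None
```

Both pans were pushed back until they dropped behind their stops and lie flat, the pastries are still upright, the push force read at most 7.6 N, the hand is clear, and the job was handed in at about 11 s.

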